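# Index the drilling jig to its next hole

## Robot

A 6-joint arm with a two-finger parallel gripper is mounted at the origin on the work surface. World frame = base frame: x ahead of the robot, y to its left, z up, the work surface at z = 0. Lengths are in m, angles in degrees, forces in N, time in s.
With the tool pointing down it reaches from about 0.275 to 0.725 m from the base axis. Payload 5.6 kg.
Tool frame: the origin (TCP) lies at the centre of the arm's flange, where the gripper is bolted on; the fingertips stand 173 mm ahead of it and the grasp point (between the pads) lies 155 mm ahead of it (ctrl.finger_overhang is the distance from the TCP to the fingertips, in m); z points along the fingers, y is the direction in which the jaws open and shut (so a half turn about z gives the same grasp; the last joint's range is limited). The gripper opens to 85 mm and grips with 20 to 120 N. Pads are 22 mm wide; open, the fingers measure 114 mm over their backs; the gripper's body (76 mm by 85 mm) begins 54 mm behind the grasp point. The pads swing forward as they close: fully open they stand 13 mm farther back than shut.
Start: joints at [-60.126, 14.616, 6.199, 0, -81.583, -16.306], TCP at [0.129, -0.535, 0.405] pointing down, gripper open.
Joint ranges: [-168.99, 168.99], [-69.2, 112.95], [-62.41, 85.93], [-164.36, 98.24], [-168.68, -3.75], [-174.98, 174.98]. Speed limits (degrees/s): [147.25, 147.25, 180, 180, 180, 180].

## Interface

Orientations are given as [roll, pitch, yaw] about the fixed x, y, z axes, in that order (R = Rz(yaw) Ry(pitch) Rx(roll)).
In Python, from cell import monitor, imaging, ctrl gives the robot as it stands.
- The arm moves only by the shell command python3 -m pendant 'ROWS'. ROWS is JSON, a list of rows, each a list of 5 numbers: the opening, from -1 (shut) to 1 (fully open), then the shift along the tool's x, y, z in mm, then the turn about the tool's z in degrees. A call has 1 to 10 rows; each row shifts and turns the pose as measured when the row begins, along the tool's axes as they then stand; what a row does not reach is not made up. A row lasts 1/10 s, in which the tool goes at most 50 mm and 8.59 degrees, less where a joint would pass 70% of its speed; a pose out of reach is approached as far as the arm can. A call is refused whole if a number of a shift passes 50 or a number of a turn 8.59, either way. A call with a gripper value outside its range is refused whole. The fingers move at their own pace and stop on an object; the grip force is fixed at half the most. Time passes only in rows, so rows that do not move let the fingers close. It gives the time, the measured TCP pose, the force and the opening at its end, in the units of the state.
- monitor.read_state(): the state, without advancing time (a new reading comes with each control period).
- imaging.get_image(name): name is "scene" or "side" or "wrist"; returns a dict with "color" (384x512x3 uint8, red, green, blue), "camera_matrix" (3x3 intrinsics, pixels), "origin" and "orientation" of the camera in the world; the wrist camera has in their place "mount" (4x4, takes a point from camera to tool coordinates, whose origin is the TCP and whose axes are the flange's). Camera axes: x right, y up, looking along -z (the intrinsics and any distortion apply to the point x, -y, -z); pixel columns grow to the right and rows downward; lengths in m; the calibration is good to about 2 mm. The wrist camera is an equidistant fisheye: a pixel r from the principal point sees the ray r / f radians off the axis. A picture is of the moment at which its call begins: read the wrist's pose just before it. There is no depth.
- ctrl.job_done(): hands the job in, once; it reports no verdict.
The state is a dict: "time": time; "joints": joint angles; "joint_velocities": joint speeds; "tau": joint torques, N m; "tool_pos": TCP position; "eef_rot": TCP orientation; "ft_force": force on the tool from outside, world axes, zero at the start; "moment": the same for the moment, N m; "grip_width": opening from 0.0 (shut) to 1.0 (fully open).
Only numpy, scipy, OpenCV 4.12 (cv2) and the standard library are available. Lean on these libraries where they do the work, as an engineer would, in place of code of your own. Each camera call takes 0.05 s, during which the arm holds its last target.

## Task

Index the rotary drilling jig by one hole: with the fingertips press its spring plunger down by the black dish and, keeping it pressed, push the table round anticlockwise (seen from above) to the next hole, then let go so that the plunger springs fully up and locks there. Only one hole on, not back and not past to the one after. Nothing is to be gripped or forced: leave the wooden blank seated on the table and do not disturb the things standing around.

Things in the scene. Friction and masses are not known exactly. Their poses are not given: they have to be found in the camera images.
- dish_floor (a point): Centre of the flat floor of the round black dish on top of the plunger: press here with closed fingertips. z up, x outward from the table's axis. Dish inside diameter 48 mm, outside 58 mm, rim 12 mm above this floor. Unpressed the floor is 100 mm above the work surface. Moves down with the plunger and with the table on a circle of radius 118 mm about axis.
- dish: The same black dish, the part to press and push; origin at the centre of its underside, 6 mm below its floor.
- plunger (a joint): Plunger press, m: 0 fully up (locked), 0.018 at its bottom stop; spring about 6 N at 0, 13 N at the stop. It carries an upturned round-topped 10 mm pin, 32 mm farther out than the dish, that stands in a hole of the index ring; clear of the ring, table free, at 0.011 or more. Let up between holes, the pin rests under the ring (about 0.010) and springs up when pushed on to a hole.
- turntable (a joint): Turn of the table, rad: 0 at the start, growing anticlockwise seen from above; the holes are 36 degrees (0.628 rad) apart. Locked, it has about 0.017 rad of play either way. Free, it needs 1 to 3 N sideways at the dish and stays where it is left; a pin let up within about 0.03 rad of a hole centres itself.
- axis (a point): Point on the turntable's vertical axis at its steel top (62 mm above the work surface; axes of the fixed base). Table 200 mm across; round it a fixed aluminium index ring, 266 to 340 mm across, top 66 mm high, ten square 15 mm holes on a circle of radius 150 mm; all on a round plywood base 360 mm across, 12 mm thick.
- next_hole (a point): Centre, on the ring's top (66 mm high), of the hole to which the table is to be turned: the next one anticlockwise of the pin. The plunger's dish then stands 32 mm nearer the axis on the same radius.
- blank: Wooden ring 148 mm across, 37 mm bore, 30 mm high, loose on the turntable over its 31 mm steel hub (hub top 98 mm high); 0.25 to 0.5 kg. Origin at the centre of its underside, 62 mm above the work surface. Stays there and rides round with the table.
- glue: Bystander: white plastic bottle, 54 mm across, 150 mm tall, origin at the centre of its underside.
- offcut: Bystander: pale wooden block 90 x 45 x 30 mm, origin at the centre of its underside.
- jar: Bystander: clear jar with steel lid, 60 mm across, 70 mm tall, origin at the centre of its underside.
- brush: Bystander: bench brush 170 mm long lying flat along its x axis.
Mind the look-alikes: they are no part of the job. Of the things shaped like the blank, the wooden one is meant.

How it is judged (in metres and radians):
On the way, in this order (a step that is already met when the one before it is completed fails the run):
1. the plunger is pressed in while the table still stands at its first hole (value of joint plunger above 0.008 m and value of joint turntable below 0.12 rad), for 0.05 s.
2. the table is turned anticlockwise past half way with the plunger out of the holes (value of joint turntable above 0.35 rad and value of joint plunger above 0.006 m), for 0.05 s.
At the end, for the whole second after the job is handed in: The table stands one hole (0.628 rad, within 0.03) anticlockwise of its start and is still, the plunger has sprung up to within 3 mm of its top, the blank is seated on the table within 4 mm in height and 8 mm off the axis, and the bystanders stand within 20 mm of their places (value of joint turntable between 0.598 and 0.658 rad and value of joint plunger below 0.003 m and not (velocity of joint turntable above 0.03 rad/s) and not (velocity of joint turntable below -0.03 rad/s) and z of blank in the frame of axis between -0.004 and 0.004 m and horizontal distance between blank and axis below 0.008 m and distance of each of glue, offcut, jar, brush from where it was at the start of the episode below 0.02 m); the robot touches nothing.
It fails at once if the table is run more than half way past the next hole, towards the one after (value of joint turntable above 0.95 rad).
It fails at once if the table is turned backwards by half a hole (value of joint turntable below -0.3 rad).
It fails at once if the plunger's dish is gripped or forced (over 45 N) (contact force between the fingers and dish above 45 N).
It fails at once if the blank is lifted off the table (z of blank in the frame of axis above 0.01 m).
It fails at once if a bystander is lifted or knocked away (distance of any of glue, offcut, jar, brush from where it was at the start of the episode above 0.03 m).
It also fails if it takes over 38 s, if anything falls off the work surface, if the arm or the gripper's body presses on something with over 40 N, if the wrist force passes 120 N, or if a joint passes its speed limit or range.

## Working session

There is one attempt and no reset: what is moved stays moved. The work goes in short steps, Python scripts to look and compute and a shell command to move; the robot and the scene stay as the last step left them, time stands still between calls to the robot, and variables do not carry over. Pictures are saved under pics/ and viewed, and the job is handed in when it is done.

```bash
mkdir -p pics; ls; python3 - <<'E'
from cell import monitor, imaging, ctrl
import cv2,json
print(monitor.read_state(), ctrl.finger_overhang)
for n in ["scene","side","wrist"]:
    d=imaging.get_image(n)
    cv2.imwrite(f"pics/{n}0.png",d["color"][:,:,::-1])
    print(n,{k:v for k,v in d.items() if k!="color"})
E
```

```text
pics
{'time': 0.0, 'joints': array([-6.01264819e+01,  1.46533479e+01,  6.13011280e+00, -2.76191273e-02,
       -8.15845722e+01, -1.63056805e+01]), 'joint_velocities': array([-0.09653098,  0.06206629,  0.05117624, -0.06803658, -0.0126666 ,
        0.03027017]), 'tau': array([ 6.97230280e-04, -3.86632884e+01,  2.37948740e+01,  5.36526114e+00,
       -5.98574450e-03,  4.04458274e-05]), 'tool_pos': array([ 0.1290486 , -0.53446794,  0.40378773]), 'eef_rot': array([ 1.79888859e+02, -4.05296559e-03, -1.66436226e+02]), 'ft_force': array([-0.44970705,  0.78793506, -0.84523576]), 'moment': array([0.03401651, 0.00762833, 0.02550877]), 'grip_width': 1.002011855996593} 0.1734
scene {'camera_matrix': array([[492.20649701,   0.        , 259.78743464],
       [  0.        , 492.20649701, 195.21277556],
       [  0.        ,   0.        ,   1.        ]]), 'origin': array([ 1.2297707 , -0.39564157,  1.14568654]), 'orientation': array([38.22145829,  0.43083873, 51.80550928])}
side {'camera_matrix': array([[421.50011579,   0.        , 252.10666201],
       [  0.        , 421.50011579, 187.86185166],
       [  0.        ,   0.        ,   1.        ]]), 'origin': array([0.26809694, 0.84753506, 0.971485  ]), 'orientation': array([  42.20246896,   -0.20365853, -156.4008992 ])}
wrist {'camera_matrix': array([[297.31863964,   0.        , 257.68872798],
       [  0.        , 297.31863964, 192.8104889 ],
       [  0.        ,   0.        ,   1.        ]]), 'mount': array([[ 1.05595057e-04,  9.53785871e-01,  3.00487108e-01,
         7.63192089e-02],
       [ 9.99999918e-01,  1.65985794e-05, -4.04098996e-04,
        -1.51021400e-04],
       [-3.90411572e-04,  3.00487126e-01, -9.53785791e-01,
         3.08214128e-02],
       [ 0.00000000e+00,  0.00000000e+00,  0.00000000e+00,
         1.00000000e+00]])}
```

View pics/scene0.png

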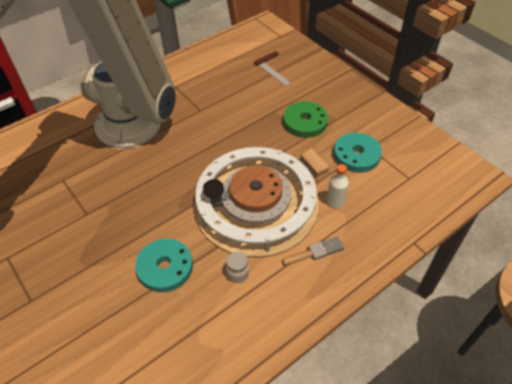

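View pics/side0.png

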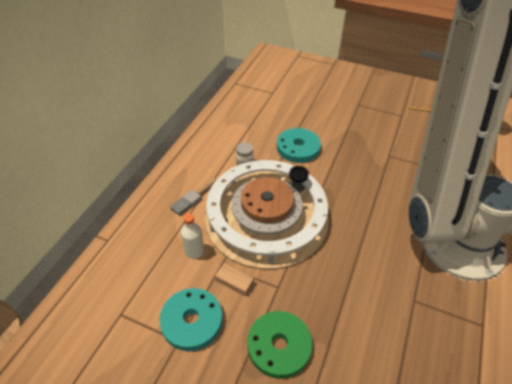

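View pics/wrist0.png

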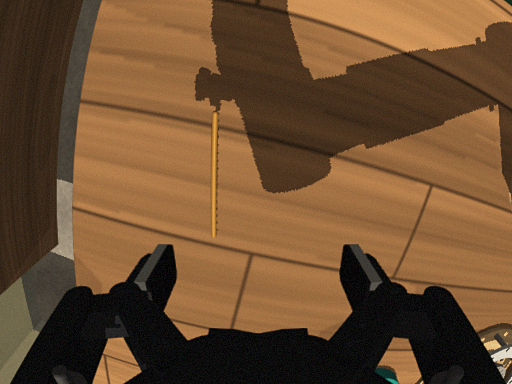

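The black dish is at about (213,189) in scene and (299,175) in side. It could be confused with the dark hub bore at (256,185) / (267,196), the holes in the blank, the jar at (236,267), and the teal and green discs at (164,264), (357,151) and (305,118). I'll take a close crop to check the choice and measure.

```bash
cat > h.py <<'E'
import numpy as np, cv2
from scipy.spatial.transform import Rotation as R
from cell import monitor, imaging, ctrl
def ray(d,u,v):
    K=d["camera_matrix"]; Rm=R.from_euler('xyz',d["orientation"],degrees=True).as_matrix()
    c=np.array([(u-K[0,2])/K[0,0],-(v-K[1,2])/K[1,1],-1.])
    return np.array(d["origin"]),Rm@c
def onz(d,u,v,z):
    o,r=ray(d,u,v); return o+r*(z-o[2])/r[2]
def proj(d,p):
    K=d["camera_matrix"]; Rm=R.from_euler('xyz',d["orientation"],degrees=True).as_matrix()
    c=Rm.T@(np.asarray(p)-d["origin"]); return K[0,2]+K[0,0]*c[0]/-c[2],K[1,2]-K[1,1]*c[1]/-c[2]
E
python3 - <<'E'
from h import *
for n,(u,v),(a,b) in [("scene",(213,189),(256,200)),("side",(299,175),(267,210))]:
    d=imaging.get_image(n); im=d["color"][:,:,::-1].copy()
    crop=cv2.resize(im[b-70:b+70,a-85:a+85],None,fx=4.5,fy=4.2,interpolation=cv2.INTER_CUBIC); cv2.imwrite(f"pics/{n}_c.png",crop)
    g=im.max(2)
    m=(g<60).astype(np.uint8)
    nn,l,s,c=cv2.connectedComponentsWithStats(m)
    for i in range(1,nn):
        if s[i,4]>20 and np.hypot(*(c[i]-(a,b)))<70: print(n,c[i],s[i],onz(d,*c[i],0.106))
    # blank: orange-brown saturated
    print([onz(d,u,v,.098) for u,v in [((256,185) if n=="scene" else (267,196))]])
E
```

```text
scene [213.27586207 190.32915361] [204 180  19  24 319] [0.48957463 0.01624391 0.106     ]
[array([0.54179125, 0.12233798, 0.098     ])]
side [298.18446602 177.15857605] [290 167  18  25 309] [0.47620299 0.03675594 0.106     ]
[array([0.53278672, 0.13160164, 0.098     ])]
```

```bash
python3 -c "
import cv2,numpy as np
a=cv2.imread('pics/scene_c.png');b=cv2.imread('pics/side_c.png');print(a.shape)"
```

```text
(588, 765, 3)
```

View pics/scene_c.png

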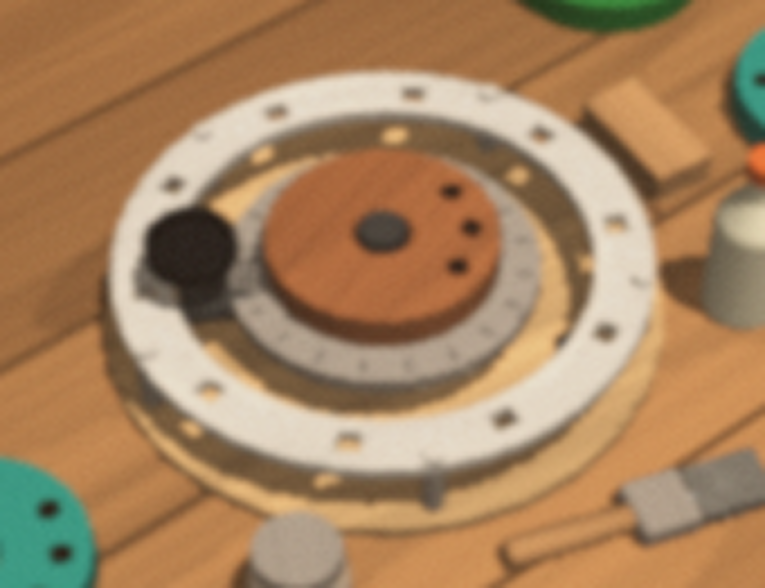

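View pics/side_c.png

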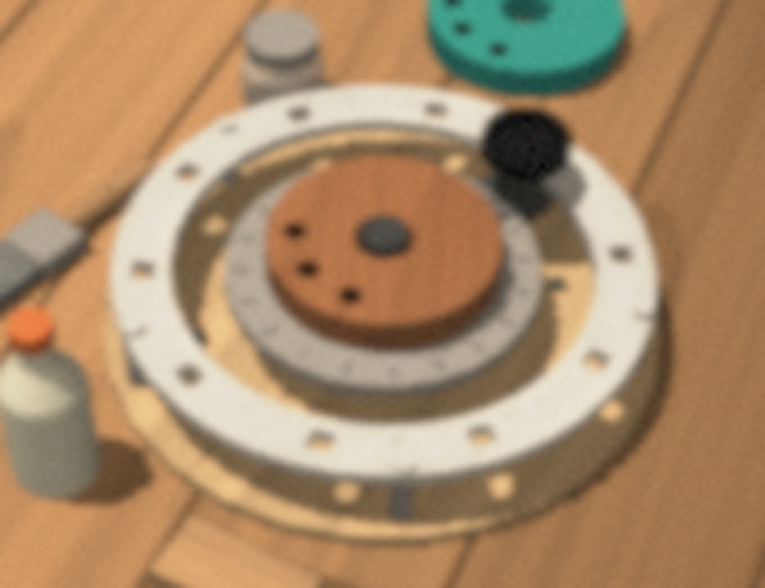

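The crops confirm the choice. The dish is the black cup on the ring's robot side, at scene crop (191,246) and side crop (526,145). The wooden blank sits on the hub. Next I'll fit the axis from the ring holes, and the dish from its rim.

```bash
python3 - <<'E'
from h import *
from scipy.optimize import least_squares
H={"scene":[(414,94),(541,134),(615,222),(606,332),(503,418),(348,440),(209,390),(172,184),(277,112)],
"side":[(435,110),(299,113),(187,171),(143,268),(189,374),(320,440),(481,435),(596,359),(621,253)]}
off={"scene":(171,130),"side":(182,140)}
D={"scene":(191,246),"side":(526,145)}; hub={"scene":(383,231),"side":(385,236)}
for n in H:
    d=imaging.get_image(n); f=lambda p:(off[n][0]+p[0]/4.5-.4,off[n][1]+p[1]/4.2-.4)
    P=np.array([onz(d,*f(p),.066)[:2] for p in H[n]])
    def res(x):
        q=P-x[:2]; a=np.arctan2(q[:,1],q[:,0]); k=np.round((a-x[2])/(np.pi/5))
        t=x[2]+k*np.pi/5
        return (P-(x[:2]+.15*np.c_[np.cos(t),np.sin(t)])).ravel()
    best=min((least_squares(res,[*P.mean(0),t]) for t in np.arange(0,.63,.1)),key=lambda s:s.cost)
    x=best.x; dish=onz(d,*f(D[n]),.112)[:2]; h=onz(d,*f(hub[n]),.098)[:2]
    v=dish-x[:2]
    print(n,"axis",x,"rms",np.sqrt(2*best.cost/len(P)),"hub",h,"dish",dish,"r",np.hypot(*v),"ang",np.degrees(np.arctan2(v[1],v[0])),"holes mod36",np.degrees(x[2])%36)
print(monitor.read_state()["time"])
E
```

```text
scene axis [0.53595743 0.12522255 0.4603632 ] rms 0.0007521522126122175 hub [0.54016939 0.12259202] dish [0.48729517 0.01766573] r 0.11805290006185938 ang -114.34356679151853 holes mod36 26.376868594069098
side axis [ 0.53536914  0.1257006  -0.16727901] rms 0.0006011030150991079 hub [0.53268457 0.13072098] dish [0.47793355 0.03076957] r 0.11095380917191913 ang -121.17496174857354 holes mod36 26.41561883601632
0.35
```

Both views fit the ring holes to under 1 mm: axis (0.5357, 0.1255), hole phase 26.4°, so the pin is at −117.6°. The dish should be at (0.481, 0.021), and the next stop at −81.6° is (0.553, 0.009). I'll move over the dish with the gripper shut.

```bash
cat >> h.py <<'E'
AX=np.array([.5357,.1255])
def dishpos(deg,r=.118): return AX+r*np.array([np.cos(np.radians(deg)),np.sin(np.radians(deg))])
def to(target):
    s=monitor.read_state(); Rm=R.from_euler('xyz',s["eef_rot"],degrees=True).as_matrix()
    return np.round(Rm.T@(np.asarray(target)-s["tool_pos"])*1000,1)
E
python3 -m pendant '[[-1,-34,33,0,0],[-1,-34,33,0,0],[-1,-34,33,0,0],[-1,-34,33,0,0],[-1,-34,33,0,0],[-1,-34,33,0,0],[-1,-34,33,0,0],[-1,-34,33,0,0],[-1,-34,33,0,0],[-1,-34,33,0,0]]'
python3 -c "
from h import *
print(to([*dishpos(-117.6),.36]))"
```

```text
time: 1.35
tool_pos: [0.3877, -0.1241, 0.4041]
eef_rot: [180.0, 0.2, -167.0]
ft_force: [0.6, -0.8, 0.0]
grip_width: -0.002
[-123.3  120.3   44.5]
```

```bash
python3 -m pendant '[[-1,-31,30,5,0],[-1,-31,30,10,0],[-1,-31,30,10,0],[-1,-26,25,15,0],[-1,0,0,0,0]]'
python3 - <<'E'
from h import *
print(to([*dishpos(-117.6),.33]))
s=monitor.read_state();d=imaging.get_image("wrist")
cv2.imwrite("pics/w1.png",d["color"][:,:,::-1])
# project expected dish, tips by fisheye
Rm=R.from_euler('xyz',s["eef_rot"],degrees=True).as_matrix()
def pw(p):
    t=Rm.T@(np.asarray(p)-s["tool_pos"]); M=d["mount"]; c=M[:3,:3].T@(t-M[:3,3])
    v=np.array([c[0],-c[1],-c[2]]);th=np.arctan2(np.hypot(v[0],v[1]),v[2]);K=d["camera_matrix"]
    return K[:2,2]+K[0,0]*th*v[:2]/np.hypot(v[0],v[1])
print("dish",pw([*dishpos(-117.6),.112]),"floor",pw([*dishpos(-117.6),.1]),"hub",pw([*AX,.098]),"next",pw([*dishpos(-81.6,.15),.066]))
print("tip",pw(s["tool_pos"]+Rm@[0,0,.1734]))
E
```

```text
time: 1.85
tool_pos: [0.4822, 0.0262, 0.3643]
eef_rot: [180.0, 0.4, -166.6]
ft_force: [0.0, -1.2, -0.5]
grip_width: -0.0
[ 2.6 -4.9 34.3]
dish [251.35634625 195.48570134] floor [251.63898193 190.86465699] hub [345.60785091 267.38997138] next [193.74326063 240.96135664]
tip [257.8477605  248.19308284]
```

View pics/w1.png

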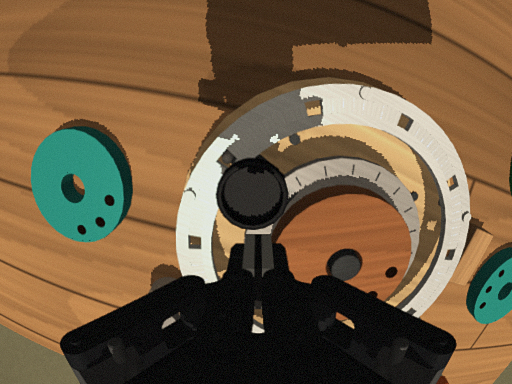

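The wrist view shows the dish at (252,194), against a predicted (251,195). The hub at (345,266) and the next hole at (194,241) also match their predictions. Descending now.

```bash
python3 -m pendant '[[-1,1.3,-2.5,25,0],[-1,1.3,-2.4,25,0],[-1,0,0,20,0],[-1,0,0,8,0],[-1,0,0,0,0]]'
python3 -c "
from h import *
print(to([*dishpos(-117.6),.259]))"
```

```text
time: 2.4
tool_pos: [0.4807, 0.0172, 0.2887]
eef_rot: [-179.9, 0.9, -166.7]
ft_force: [0.4, -0.8, -0.3]
grip_width: 0.001
[-0.7  3.6 29.7]
```

```bash
python3 -m pendant '[[-1,-0.7,3.6,5,0],[-1,0,0,5,0],[-1,0,0,4,0],[-1,0,0,0,0]]'
python3 -c "
from h import *
print(to([*dishpos(-117.6),.259]))"
```

```text
time: 2.8
tool_pos: [0.4816, 0.0208, 0.277]
eef_rot: [-179.9, 1.2, -166.7]
ft_force: [0.2, -0.5, -0.4]
grip_width: 0.002
[ 0.9  0.3 18. ]
```

```bash
cat >> h.py <<'E'
def tip():
    s=monitor.read_state(); Rm=R.from_euler('xyz',s["eef_rot"],degrees=True).as_matrix()
    return s["tool_pos"]+Rm@[0,0,.1734],Rm
def tto(deg,z):
    t,Rm=tip(); q=t[:2]-AX
    print("tip",np.round(t,4),"ang",np.degrees(np.arctan2(q[1],q[0])).round(2),"r",np.hypot(*q).round(4),"F",monitor.read_state()["ft_force"].round(1))
    return np.round(Rm.T@(np.array([*dishpos(deg),z])-t)*1000,1)
E
python3 -c "
from h import *
print(tto(-117.6,.086))"
```

```text
tip [0.4852 0.0214 0.1037] ang -115.87 r 0.1157 F [ 0.2 -0.5 -0.4]
[ 4.6  0.5 17.6]
```

```bash
python3 -m pendant '[[-1,4,0.5,1,0],[-1,0,0,4,0],[-1,0,0,3,0],[-1,0,0,3,0]]'
python3 -c "
from h import *
print(tto(-117.6,.086))"
```

```text
time: 3.2
tool_pos: [0.4783, 0.0201, 0.2683]
eef_rot: [-179.8, 1.4, -166.6]
ft_force: [-2.2, -0.7, 7.1]
grip_width: -0.002
tip [0.4827 0.0205 0.0949] ang -116.78 r 0.1176 F [-2.2 -0.7  7.1]
[1.8 0.8 8.9]
```

```bash
python3 -m pendant '[[-1,0,0,3,0],[-1,0,0,3,0],[-1,0,0,3,0],[-1,0,0,1,0]]'
python3 -c "
from h import *
print(tto(-117.6,.086))"
```

```text
time: 3.6
tool_pos: [0.4802, 0.0192, 0.2632]
eef_rot: [-179.5, 1.9, -166.4]
ft_force: [-2.0, -1.5, 11.3]
grip_width: 0.002
tip [0.486  0.0189 0.0899] ang -115.0 r 0.1176 F [-2.  -1.5 11.3]
[4.5 3.2 3.7]
```

```bash
python3 -m pendant '[[-1,0,0,5,0],[-1,0,0,5,0],[-1,0,0,3,0]]'
python3 -c "
from h import *
print(tto(-117.6,.086))"
```

```text
time: 3.9
tool_pos: [0.4825, 0.018, 0.2555]
eef_rot: [-179.1, 2.3, -166.2]
ft_force: [-2.3, -2.9, 12.4]
grip_width: -0.001
tip [0.49   0.0172 0.0822] ang -112.89 r 0.1176 F [-2.3 -2.9 12.4]
[ 7.6  5.7 -4.2]
```

```bash
python3 -m pendant '[[-1,-5.5,-3.5,0.5,0],[-1,-5.8,-3.2,0.5,0],[-1,-6,-3,0.5,0]]'
python3 - <<'E'
from h import *
print(tto(-98,.084))
d=imaging.get_image("scene");cv2.imwrite("pics/s2.png",cv2.resize(d["color"][120:270,160:340,::-1],None,fx=4,fy=4,interpolation=cv2.INTER_CUBIC))
E
```

```text
time: 4.2
tool_pos: [0.5033, 0.0115, 0.2604]
eef_rot: [-178.8, 2.7, -166.0]
ft_force: [-1.5, -1.2, 10.7]
grip_width: -0.003
tip [0.5122 0.01   0.0872] ang -101.5 r 0.1179 F [-1.5 -1.2 10.7]
[-6.4 -2.9  3.6]
```

View pics/s2.png

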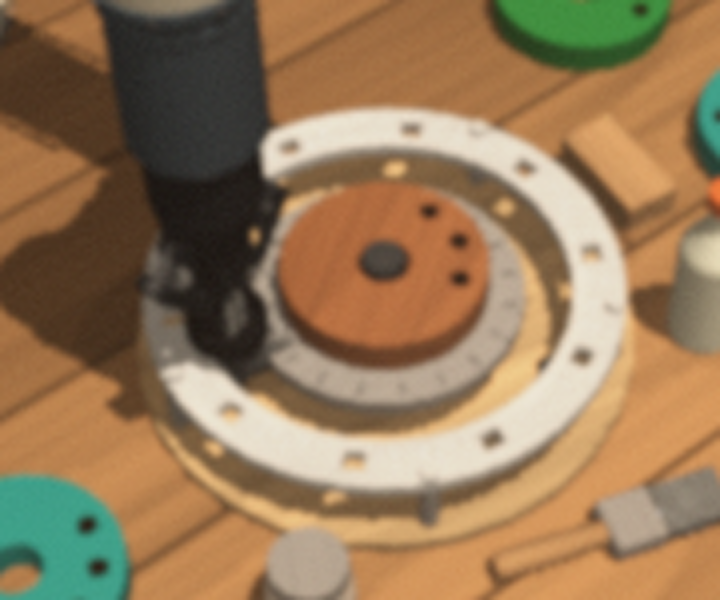

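```bash
cat >> h.py <<'E'
def blankang(n="scene",d=None):
    d=d or imaging.get_image(n); im=cv2.resize(d["color"],None,fx=4,fy=4,interpolation=cv2.INTER_CUBIC).astype(int)
    g=im.max(2); m=(g<95).astype(np.uint8)
    nn,l,s,c=cv2.connectedComponentsWithStats(m); out=[]
    for i in range(1,nn):
        if not 60<s[i,4]<900: continue
        p=onz(d,c[i][0]/4-.375,c[i][1]/4-.375,.092)[:2]; q=p-AX-HOFF[n]
        if .03<np.hypot(*q)<.07: out.append((np.degrees(np.arctan2(q[1],q[0])).round(1),np.hypot(*q).round(4),s[i,4]))
    return sorted(out)
HOFF={"scene":np.array([.0025,-.002]),"side":np.array([-.0017,.003])}
class Fake(dict): pass
E
python3 - <<'E'
from h import *
for n in("scene","side"):
    d=imaging.get_image(n); print(n,"now",blankang(n,d))
    d0=dict(d); d0["color"]=cv2.imread(f"pics/{n}0.png")[:,:,::-1]; print("start",blankang(n,d0))
E
```

```text
scene now [(np.float64(38.0), np.float64(0.0537), np.int32(95)), (np.float64(73.4), np.float64(0.056), np.int32(85)), (np.float64(108.2), np.float64(0.0571), np.int32(81))]
start [(np.float64(21.5), np.float64(0.0532), np.int32(111)), (np.float64(57.6), np.float64(0.055), np.int32(100)), (np.float64(92.8), np.float64(0.0567), np.int32(88))]
side now [(np.float64(32.4), np.float64(0.0543), np.int32(66)), (np.float64(68.3), np.float64(0.0533), np.int32(74)), (np.float64(106.2), np.float64(0.0522), np.int32(74))]
start [(np.float64(16.2), np.float64(0.0557), np.int32(69)), (np.float64(52.4), np.float64(0.0536), np.int32(79)), (np.float64(89.3), np.float64(0.0524), np.int32(83))]
```

The three blank holes show the table has turned 16°, equal to the tip's own travel, so the dish is following without slip. I'll continue with slightly more press.

```bash
python3 -m pendant '[[-1,-5.5,-2.3,2.5,0],[-1,-5.8,-2,2,0],[-1,-6,-1.7,2,0]]'
python3 - <<'E'
from h import *
print(tto(-83,.084))
for n in("scene","side"): print(n,blankang(n))
E
```

```text
time: 4.65
tool_pos: [0.5253, 0.0088, 0.2616]
eef_rot: [-178.4, 3.5, -165.8]
ft_force: [-1.1, -0.4, 10.1]
grip_width: 0.0
tip [0.5366 0.0068 0.0885] ang -89.59 r 0.1187 F [-1.1 -0.4 10.1]
[-13.2  -1.6   5.4]
scene [(np.float64(48.6), np.float64(0.0544), np.int32(92)), (np.float64(83.9), np.float64(0.0563), np.int32(90)), (np.float64(119.0), np.float64(0.0576), np.int32(83))]
side [(np.float64(43.9), np.float64(0.054), np.int32(81)), (np.float64(80.5), np.float64(0.0529), np.int32(79)), (np.float64(118.4), np.float64(0.052), np.int32(64))]
```

```bash
python3 -m pendant '[[-1,-3,-0.5,5,0],[-1,-5,-0.5,4.5,0]]'
python3 - <<'E'
from h import *
print(tto(-81.6,.084))
for n in("scene","side"): print(n,blankang(n))
E
```

```text
time: 4.95
tool_pos: [0.5371, 0.0093, 0.2578]
eef_rot: [-178.2, 4.1, -165.6]
ft_force: [-1.0, -2.0, 11.2]
grip_width: -0.0
tip [0.5506 0.0071 0.085 ] ang -82.84 r 0.1193 F [-1.  -2.  11.2]
[-2.6  1.   1.1]
scene [(np.float64(55.3), np.float64(0.0548), np.int32(94)), (np.float64(90.3), np.float64(0.0564), np.int32(85)), (np.float64(125.0), np.float64(0.0577), np.int32(91))]
side [(np.float64(50.3), np.float64(0.0534), np.int32(67)), (np.float64(87.4), np.float64(0.0526), np.int32(89)), (np.float64(125.1), np.float64(0.0524), np.int32(73))]
```

```bash
python3 -m pendant '[[-1,-2.5,0.3,1.5,0]]'
python3 - <<'E'
from h import *
d=imaging.get_image("scene");e=imaging.get_image("side")
for n,x in(("scene",d),("side",e)): print(n,blankang(n,x))
print(tto(-81.6,.084))
E
```

```text
time: 5.15
tool_pos: [0.5416, 0.0101, 0.2591]
eef_rot: [-178.0, 4.5, -165.5]
ft_force: [-2.0, -1.4, 12.3]
grip_width: -0.007
scene [(np.float64(57.7), np.float64(0.0549), np.int32(94)), (np.float64(92.7), np.float64(0.0568), np.int32(84)), (np.float64(127.4), np.float64(0.0576), np.int32(89))]
side [(np.float64(53.0), np.float64(0.0534), np.int32(69)), (np.float64(90.1), np.float64(0.0525), np.int32(78)), (np.float64(127.9), np.float64(0.0524), np.int32(67))]
tip [0.5574 0.0079 0.0869] ang -79.56 r 0.1196 F [-0.6 -2.  11.9]
[4.3 2.  2.5]
```

```bash
python3 - <<'E'
from h import *
e=imaging.get_image("side");d=imaging.get_image("scene")
for n,x in(("scene",d),("side",e)): print(n,blankang(n,x))
print(tto(-81.6,.084))
cv2.imwrite("pics/s3.png",cv2.resize(d["color"][120:270,160:340,::-1],None,fx=4,fy=4,interpolation=cv2.INTER_CUBIC))
cv2.imwrite("pics/sd3.png",cv2.resize(e["color"][130:280,180:360,::-1],None,fx=4,fy=4,interpolation=cv2.INTER_CUBIC))
E
```

```text
scene [(np.float64(58.3), np.float64(0.0547), np.int32(90)), (np.float64(93.8), np.float64(0.0567), np.int32(90)), (np.float64(128.0), np.float64(0.0576), np.int32(80))]
side [(np.float64(53.1), np.float64(0.0535), np.int32(72)), (np.float64(90.1), np.float64(0.0524), np.int32(79)), (np.float64(128.0), np.float64(0.0524), np.int32(70))]
tip [0.5574 0.0079 0.087 ] ang -79.54 r 0.1196 F [ 0.4 -1.8 11.4]
[4.3 2.  2.5]
```

View pics/sd3.png

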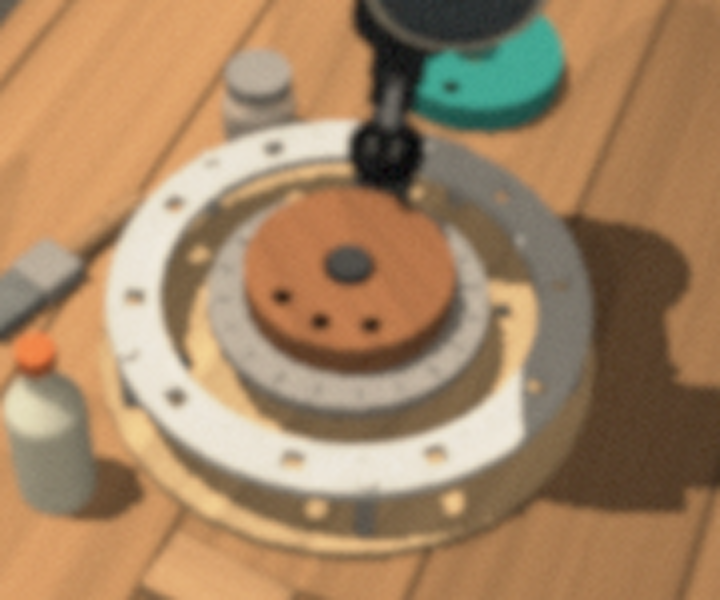

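```bash
python3 -m pendant '[[-1,3,0.5,0.5,0]]'
python3 - <<'E'
from h import *
d=imaging.get_image("scene");e=imaging.get_image("side")
for n,x in(("scene",d),("side",e)): print(n,blankang(n,x))
print(tto(-81.6,.084))
E
```

```text
time: 5.45
tool_pos: [0.5412, 0.0101, 0.2615]
eef_rot: [-177.9, 5.0, -165.4]
ft_force: [0.1, 0.2, 10.4]
grip_width: -0.002
scene [(np.float64(58.4), np.float64(0.0547), np.int32(89)), (np.float64(93.8), np.float64(0.0567), np.int32(91)), (np.float64(128.0), np.float64(0.0577), np.int32(82))]
side [(np.float64(52.8), np.float64(0.0536), np.int32(67)), (np.float64(90.1), np.float64(0.0525), np.int32(79)), (np.float64(127.9), np.float64(0.0525), np.int32(70))]
tip [0.5574 0.0079 0.0893] ang -79.56 r 0.1196 F [ 0.5 -1.  10.2]
[4.5 2.2 4.8]
```

```bash
python3 -m pendant '[[-1,1.5,0,-2,0],[-1,0.5,0,-3,0]]'
python3 - <<'E'
from h import *
d=imaging.get_image("scene");e=imaging.get_image("side")
for n,x in(("scene",d),("side",e)): print(n,blankang(n,x))
print(tto(-81.6,.084))
E
```

```text
time: 5.75
tool_pos: [0.5404, 0.01, 0.2705]
eef_rot: [-177.8, 5.5, -165.3]
ft_force: [-0.6, 1.2, 7.5]
grip_width: 0.001
scene [(np.float64(58.8), np.float64(0.055), np.int32(91)), (np.float64(94.0), np.float64(0.0567), np.int32(87)), (np.float64(128.5), np.float64(0.0577), np.int32(81))]
side [(np.float64(53.4), np.float64(0.0534), np.int32(63)), (np.float64(90.3), np.float64(0.0526), np.int32(75)), (np.float64(128.5), np.float64(0.0526), np.int32(68))]
tip [0.5585 0.0079 0.0984] ang -79.05 r 0.1198 F [-1.   0.6  7.7]
[ 6.5  2.8 13.7]
```

The tip is at z 0.098 and the plunger still pushes back at 7.6 N, so the pin has risen past the 10 mm "under the ring" level into the hole. Lifting clear.

```bash
python3 -m pendant '[[-1,1,0,-4,0],[-1,0,0,-10,0],[-1,0,0,-20,0],[-1,0,0,-30,0],[-1,0,0,-40,0],[-1,0,0,-40,0],[-1,30,20,-30,0],[-1,40,-40,0,0],[-1,40,-40,0,0],[-1,0,0,0,0]]'
python3 - <<'E'
from h import *
d=imaging.get_image("scene");e=imaging.get_image("side")
for n,x in(("scene",d),("side",e)): print(n,blankang(n,x))
print(tto(-81.6,.084))
for t,z in((d,"scene"),(e,"side")):
    print(z,"exp dish rim",proj(t,[*dishpos(-81.6),.106]),"pressed 10mm",proj(t,[*dishpos(-81.6),.096]))
    g=t["color"].max(2); nn,l,s,c=cv2.connectedComponentsWithStats((g<60).astype(np.uint8))
    for i in range(1,nn):
        if 150<s[i,4]<600: print(c[i],s[i])
    u,v={"scene":(160,120),"side":(180,130)}[z]
    cv2.imwrite(f"pics/{z}4.png",cv2.resize(t["color"][v:v+150,u:u+180,::-1],None,fx=4,fy=4,interpolation=cv2.INTER_CUBIC))
E
```

```text
time: 6.85
tool_pos: [0.4312, -0.0645, 0.4446]
eef_rot: [-177.8, 5.5, -164.9]
ft_force: [0.9, 0.5, -0.0]
grip_width: 0.001
scene [(np.float64(58.8), np.float64(0.055), np.int32(87)), (np.float64(93.9), np.float64(0.0565), np.int32(80)), (np.float64(128.6), np.float64(0.0576), np.int32(73))]
side [(np.float64(53.4), np.float64(0.0536), np.int32(75)), (np.float64(90.2), np.float64(0.0525), np.int32(81)), (np.float64(128.3), np.float64(0.0523), np.int32(71))]
tip [ 0.4509 -0.0645  0.2714] ang -114.06 r 0.2081 F [ 0.4  1.1 -0. ]
[-99.4  51.5 195.9]
scene exp dish rim (np.float64(224.66227013027165), np.float64(206.31659685361953)) pressed 10mm (np.float64(224.90134056135093), np.float64(208.57622870944806))
[ 3.99029126 82.80582524] [  0  67  12  28 206]
[ 93.02675585 105.55518395] [ 82  92  23  28 299]
[ 11.50124069 113.94540943] [  0  98  26  30 403]
[225.64741641 208.443769  ] [216 199  20  22 329]
side exp dish rim (np.float64(276.589806820616), np.float64(163.17734348777245)) pressed 10mm (np.float64(276.43167419103145), np.float64(165.60496941146164))
[276.28417266 166.0971223 ] [268 157  17  21 278]
[483.088      186.34933333] [473 177  25  24 375]
```

View pics/scene4.png

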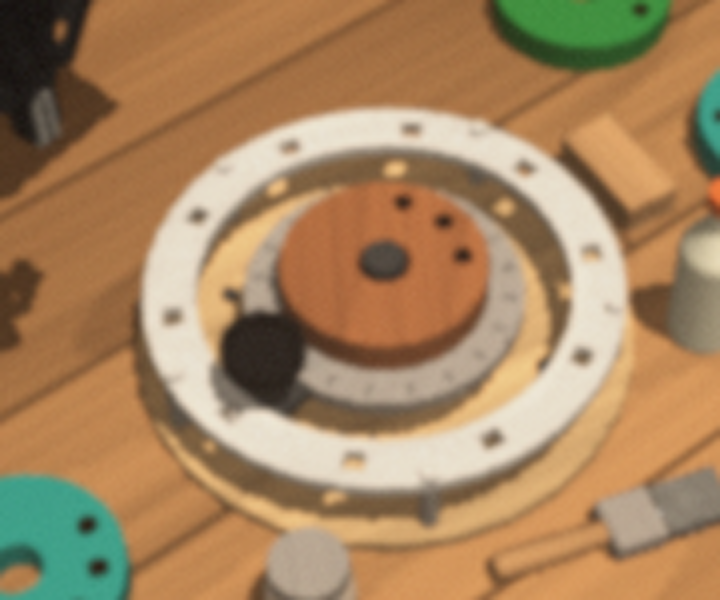

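View pics/side4.png

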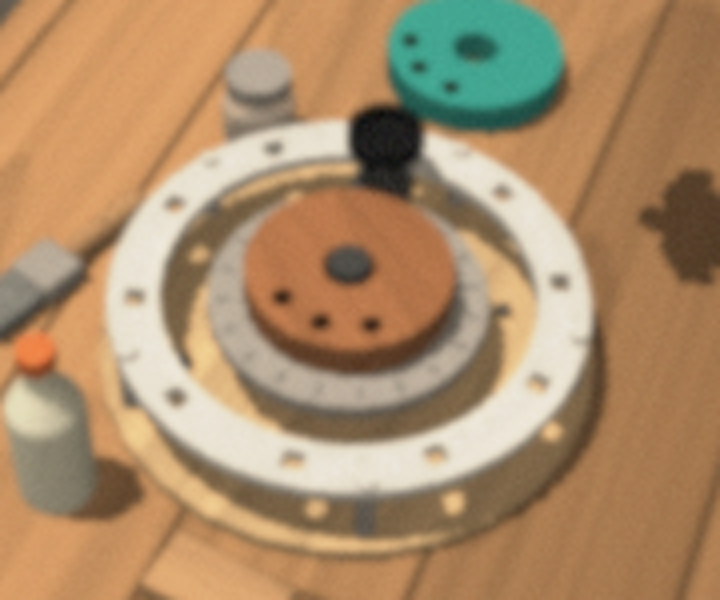

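```bash
python3 - <<'E'
from h import *
for n in("scene","side"):
    t=imaging.get_image(n); t0=cv2.imread(f"pics/{n}0.png")[:,:,::-1]
    for lab,img,a in(("start",t0,-117.6),("now",t["color"],-81.6)):
        e=proj(t,[*dishpos(a),.112]);p=proj(t,[*dishpos(a),.102])
        r=cv2.resize(img,None,fx=4,fy=4,interpolation=cv2.INTER_CUBIC).max(2)
        u,v=int(e[0]*4),int(e[1]*4); w=r[v-64:v+80,u-64:u+64]; m=w<60
        nn,l,s,c=cv2.connectedComponentsWithStats(m.astype(np.uint8)); i=1+s[1:,4].argmax()
        print(n,lab,"exp",np.round(e,2),"10mm down dv",round(p[1]-e[1],2),"top-v",(v-64+s[i,1])/4-e[1],"left/right-u",(u-64+s[i,0])/4-e[0],(u-64+s[i,0]+s[i,2])/4-e[0])
E
```

```text
scene start exp [212.71 186.19] 10mm down dv 2.32 top-v -6.438032827555645 left/right-u -8.712614877229356 10.287385122770644
scene now exp [224.52 204.95] 10mm down dv 2.28 top-v -6.197673203003177 left/right-u -8.267437171565007 11.482562828434993
side start exp [298.61 171.54] 10mm down dv 2.44 top-v -4.791161685670261 left/right-u -9.108989535568526 9.141010464431474
side now exp [276.69 161.71] 10mm down dv 2.45 top-v -4.706730060781638 left/right-u -8.435600808496531 8.314399191503469
```

Compared with the start, the dish's top edge is within 0.1–0.25 px of its unpressed height (about 1 mm). The table stands 36–37° on, the bystanders look unmoved, and the force reads zero. Handing in.

```bash
python3 -c "
from h import *
print(blankang('scene'),monitor.read_state()['joint_velocities'].round(2)); print(ctrl.job_done())"
```

```text
[(np.float64(58.9), np.float64(0.055), np.int32(86)), (np.float64(94.0), np.float64(0.0567), np.int32(84)), (np.float64(128.5), np.float64(0.0576), np.int32(73))] [ 0.26  0.62 -0.07  0.01  0.08  0.1 ]
the job is handed in; nothing more can be done
None
```

I pressed the black dish down with the closed fingertips, to about 16–18 mm at 12 N. I then pushed the table anticlockwise to the next hole, let the plunger up, lifted clear and handed the job in at about 7 s.

- **Table angle:** the blank's holes give a turn of 36.5° in the scene view and 38.0° in the side view, a mean of about 37.2° (0.65 rad). That is inside the 34.3–37.7° band. The two views disagree by 1–1.5°, and the side view alone would be just over. The table was still, with identical readings before and after release.
- **Plunger:** the dish's top edge is back at its unpressed height within about 1 mm in both views. During release the plunger pushed back with 7.6 N at z 0.098, well past the level where the pin would catch under the ring.
- **Surroundings:** the blank is seated and the robot is clear with zero contact force. The glue, offcut, jar and brush look unmoved, but I checked them only by eye.
- **Arm behaviour:** the tool tilted from 0° to 5.5° during the job, so I steered by the computed fingertip position instead. One small step back at the end, meant to correct about 1° of apparent overshoot, did not move the table.

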